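Set the bench air regulator to its red marker and lock the knob

TASK

Set the bench air pressure. Pull the regulator's black knob straight up until it snaps free, turn it clockwise to bring the gauge needle up to the red marker (never a whole scale division past it), then push the knob back down until it snaps fully home, locked, with the needle still at the marker. Leave the things lying round the regulator where they are.

Things in the scene. Friction and masses are not known exactly. Their poses are not given: they have to be found in the camera images.
- regulator: Compressed-air regulator fixed to the bench on a grey plate 115 x 176 x 8 mm. Origin: centre of the plate's underside, on the knob's vertical axis; x from gauge to back, y to the brass coupler (ends at y = 85 mm), z up. Body 60 x 60 mm, bonnet top at 79 mm, knob above. Gauge, 62 mm across, centre at (-62, 0, 51) mm, tilted 45 degrees up to -x, top edge at 77 mm. Inlet pipe on the -y side.
- knob_top (a point): Centre of the top face of the ribbed black knob, on its axis; z up; turns with the knob. Knob: 43 mm across at the top, 48 mm from 5 to 28 mm below this point, then a 53 mm skirt to 41 mm below. Grip its sides from above. 121 mm over the bench when locked down, 129 mm when pulled up.
- knob_lift (a joint): How far the knob is pulled up, m: 0 fully down (locked by its teeth, cannot turn), 0.008 fully up (free to turn; an orange band shows beneath). A snap detent holds it at either end: a pull or push of 8 to 16 N breaks it loose, the resistance is gone at the middle, and it then snaps on by itself to a hard stop.
- pressure_knob (a joint): Turn of the knob, rad, 0 to 11.8, growing clockwise seen from above (raises pressure). Stays where left; friction 0.1 N m. 20 lock teeth, 0.314 rad apart, with some play: let down between tooth positions it often stops tooth on tooth, about 3.8 mm high; then, lightly pressed, ease it round by up to half a tooth either way until it drops in.
- needle (a joint): Turn of the gauge's black needle, rad, 0 to 4.71 clockwise as seen facing the dial; 0 points to the low left end of the scale. Moves with the knob, 0.4 rad per rad of knob. The scale has 10 divisions (long ticks) of 0.471 rad.
- set_marker (a joint): Position of the red marker on the gauge's rim, rad, same zero and direction as the needle: the needle is at the marker when the two values are equal. 0.7 to 2.2 rad ahead of the needle at the start. It stays put; do not touch it.
- needle_tip (a point): Point on the needle 20 mm from the dial's centre; x outward along the needle, z out of the dial.
- marker_tip (a point): Point on the inner end of the red marker 20 mm from the dial's centre; x outward, z out of the dial, -y clockwise along the scale.
- pliers: Bystander: pliers with blue handles, 145 x 50 x 11 mm, lying behind the regulator. Origin: centre of the underside.
- blower: Bystander: blue rubber dust blower, 48 mm across, 92 mm tall, standing on the regulator's -y side. Origin: centre of the underside.
- driver: Bystander: red screwdriver, 168 x 25 x 24 mm, lying on the regulator's +y side. Origin: centre of the underside.

How it is judged:
On the way, in this order (a step that is already met when the one before it is completed fails the run):
1. the knob is pulled up free of its lock (value of joint knob_lift above 0.0065 m), for 0.2 s.
2. with the knob up, the needle is turned to the red marker (value of joint knob_lift above 0.006 m and distance between needle_tip and marker_tip below 0.0025 m), for 0.2 s.
At the end, for the whole second after the job is handed in: The knob is fully down and locked (lift under 1.2 mm), the needle within 2.5 mm of the marker at 20 mm radius (a quarter of a division), the bystanders within 20 mm of where they were, and the robot lets go of everything (value of joint knob_lift below 0.0012 m and distance between needle_tip and marker_tip below 0.0025 m and distance of each of pliers, blower, driver from where it was at the start of the episode below 0.02 m); the robot touches nothing.
It fails at once if the needle runs a whole division past the marker (y of needle_tip in the frame of marker_tip below -0.009 m).
It fails at once if a bystander is pushed away or knocked over (distance of any of pliers, blower, driver from where it was at the start of the episode above 0.02 m or angle between blower's own z axis and vertical above 0.5 rad).
It also fails if it takes over 54 s, if anything falls off the work surface, if the arm or the gripper's body presses on something with over 40 N, if the wrist force passes 120 N, or if a joint passes its speed limit or range.

ROBOT

A 6-joint arm with a two-finger parallel gripper is mounted at the origin on a cart in front of the work surface, level with it; the furniture and walls round the work are solid. World frame = base frame: x ahead of the robot, y to its left, z up, the work surface at z = 0. Lengths are in m, angles in rad, forces in N, time in s.
With the tool pointing down it reaches from about 0.375 to 0.975 m from the base axis. Payload 3.8 kg.
Tool frame: the origin (TCP) lies midway between the tips of the shut fingers; the grasp point (between the pads) lies 19 mm behind it; x points along the fingers, y is the direction in which the jaws open and shut, and the axes are right-handed (so a half turn about x gives the same grasp; the last joint's range is limited). The gripper opens to 88 mm and grips with 3 to 60 N. Pads are 18 mm wide; open, the fingers measure 123 mm over their backs; the gripper's body (75 mm by 187 mm) begins 45 mm behind the grasp point.
Start: joints at [1.164, 0.264, 1.604, -0, 1.274, -0.037], TCP at [0.244, 0.629, 0.239] pointing down, gripper open.
Joint ranges: [-2.63, 2.63], [-0.94, 2.18], [0.31, 2.57], [-1.31, 4.45], [0, 2.66], [-2.55, 2.55]. Speed limits (rad/s): [2.57, 2.57, 3.14, 3.14, 3.14, 3.14].

INTERFACE

Orientations are given as a rotation vector (axis times angle).
In Python, from cell import manip, inverse_kinematics, cams, order gives the robot as it stands. Calls block until the motion is done:
- manip.move_pose(position, orientation): joint-space move of the TCP to a pose.
- manip.move_linear(position, rate=0.15, rot=None): straight line of the TCP; rot=None keeps the orientation; rate is the mean speed in m/s.
- manip.set_joints(angles): joint-space move.
- manip.set_gripper(opening, force=None): finger opening in m; force is the grip in N (None keeps the last); returns when the fingers have stopped.
- manip.dwell(seconds).
- inverse_kinematics(position, orientation): joint angles nearest the present ones, or None.
- manip.state(): the state.
- cams.capture(name): name is "side" or "top" or "wrist"; returns a dict with "image" (480x640x3 uint8, blue, green, red), "z_map" (480x640 float32, m along the optical axis (not along the pixel's ray), 0 where there is no reading), "intrinsics" (3x3 intrinsics, pixels), "k1" (the pictures are not rectified: a ray, as slopes to the right and down, at radius r is drawn at 1 + k1 r^2 times it, then the intrinsics apply), "position" and "orientation" of the camera in the world; the wrist camera has in their place "T_tool_cam" (4x4, takes a point from camera to tool coordinates, whose origin is the TCP and whose axes are the tool frame's). Camera axes: x right, y down, z forward; pixel columns grow to the right and rows downward; lengths in m; the calibration is good to about 2 mm. A picture is of the moment at which its call begins: read the wrist's pose just before it.
A pose or a line that the arm cannot do raises manip.IKError and nothing moves.
- order.close_job(): hands the job in, once; it reports no verdict.
The state is a dict: "clock": time; "joint_pos": joint angles; "joint_velocities": joint speeds; "tau": joint torques, N m; "tool_pos": TCP position; "tcp_rot": TCP orientation; "contact_force": force on the tool from outside, world axes, zero at the start; "moment": the same for the moment, N m; "gripper_width": finger opening in m.
Only numpy, scipy, OpenCV 4.12 (cv2) and the standard library are available. Lean on these libraries where they do the work, as an engineer would, in place of code of your own. Each camera call takes 0.05 s, during which the arm holds its last target.

## Working session

There is one attempt and no reset: what is moved stays moved. The work goes in short steps, each a Python script; the robot and the scene stay as the last script left them, time stands still between calls to the robot, and variables do not carry over. Pictures are saved under pics/ and viewed, and the job is handed in when it is done.

```bash
ls; mkdir -p pics; cat > h.py <<'E'
import numpy as np, cv2
from scipy.spatial.transform import Rotation as R
from cell import manip, inverse_kinematics, cams, order
E
python3 - <<'E'
from h import *
s=manip.state(); print(s)
for n in ["side","top","wrist"]:
    c=cams.capture(n); cv2.imwrite(f"pics/a_{n}.png",c["image"])
    np.savez(f"a_{n}.npz",**c)
    print(n,{k:v for k,v in c.items() if k not in("image","z_map")})
E
```

```text
pics
{'clock': 0.0, 'joint_pos': array([ 1.16412562e+00,  2.64725885e-01,  1.60536361e+00,  5.37689644e-06,
        1.27370486e+00, -3.68966648e-02]), 'joint_velocities': array([-0.00029535, -0.00021577, -0.00091119,  0.00155922, -0.00128153,
        0.00021821]), 'tau': array([-2.55143670e-03, -5.02133846e+01, -3.56865048e+01,  7.26089417e-02,
        2.96359858e-02, -2.42361011e-04]), 'tool_pos': array([0.24366507, 0.62872411, 0.23741199]), 'tcp_rot': array([ 0.28844709,  1.55174588, -0.29183506]), 'contact_force': array([ 0.1940423 , -0.9105722 ,  0.66585949]), 'moment': array([ 0.0159084 , -0.01367122, -0.00239933]), 'gripper_width': 0.08807789561026}
side {'intrinsics': array([[538.54968943,   0.        , 322.38606389],
       [  0.        , 538.54968943, 237.3941295 ],
       [  0.        ,   0.        ,   1.        ]]), 'k1': 0.02594599766384977, 'position': array([ 0.53181505, -0.75880423,  0.66072131]), 'orientation': array([-2.29077112,  0.03426593, -0.03928114])}
top {'intrinsics': array([[520.23447939,   0.        , 318.70428513],
       [  0.        , 520.23447939, 232.40183483],
       [  0.        ,   0.        ,   1.        ]]), 'k1': -0.09052569794243767, 'position': array([ 0.42521097, -0.1319073 ,  1.07087593]), 'orientation': array([-2.14480253,  2.16720846, -0.16895875])}
wrist {'intrinsics': array([[338.34347175,   0.        , 316.58345807],
       [  0.        , 338.34347175, 238.73157963],
       [  0.        ,   0.        ,   1.        ]]), 'k1': 0.008914758565225438, 'T_tool_cam': array([[-8.31618845e-04, -3.11897942e-01,  9.50115247e-01,
        -1.45691398e-01],
       [ 9.99999650e-01, -3.44248660e-04,  7.62273953e-04,
        -1.05395489e-03],
       [ 8.93242232e-05,  9.50115548e-01,  3.11898120e-01,
        -8.10510346e-02],
       [ 0.00000000e+00,  0.00000000e+00,  0.00000000e+00,
         1.00000000e+00]])}
```

View pics/a_side.png

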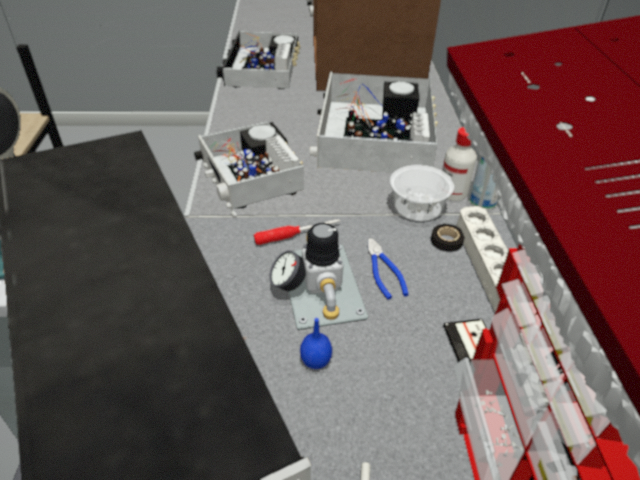

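View pics/a_top.png

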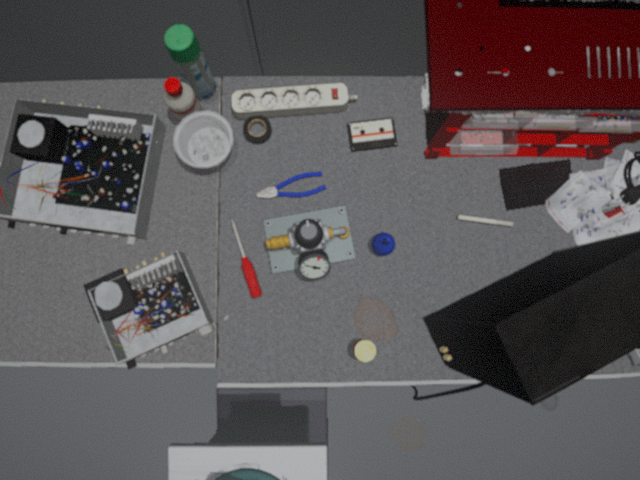

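View pics/a_wrist.png

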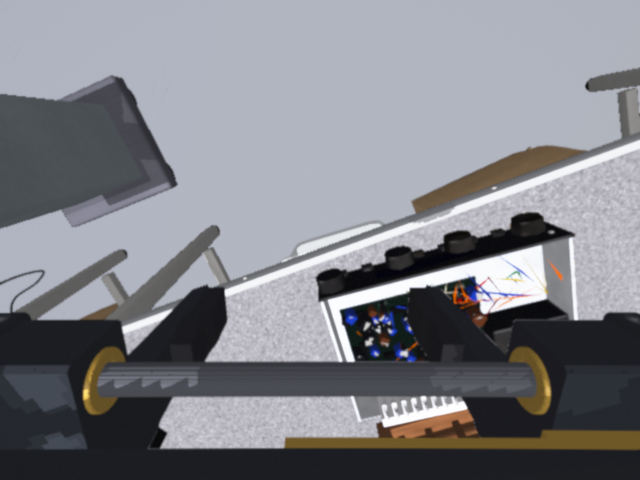

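Top view shows the knob near (309,236), the gauge near (314,265) facing the robot, the blower at (383,244), the driver at (250,270) and the pliers at (290,187). In the side view the knob is near (322,232). I'll zoom in and triangulate.

```bash
cat >> h.py <<'E'
def und(c,uv):
    K=c["intrinsics"];k=float(c["k1"])
    d=np.array([k,0,0,0,0.])
    return cv2.undistortPoints(np.array(uv,float).reshape(-1,1,2),K,d,None,None,None).reshape(-1,2) if False else _u(K,k,uv)
def _u(K,k,uv):
    uv=np.array(uv,float).reshape(-1,2)
    return cv2.undistortPointsIter(uv.reshape(-1,1,2),K,np.array([k,0,0,0,0.]),None,None,(3,50,1e-12)).reshape(-1,2)
def campose(c,s=None):
    if "T_tool_cam" in c:
        T=np.eye(4);T[:3,:3]=R.from_rotvec(s["tcp_rot"]).as_matrix();T[:3,3]=s["tool_pos"]
        T=T@c["T_tool_cam"]; return T[:3,:3],T[:3,3]
    return R.from_rotvec(c["orientation"]).as_matrix(),np.array(c["position"])
def rays(c,uv,s=None):
    Rm,p=campose(c,s); n=_u(c["intrinsics"],float(c["k1"]),uv)
    d=np.c_[n,np.ones(len(n))]@Rm.T
    return p,d
def onplane(c,uv,z,s=None,n=np.array([0,0,1.]),p0=None):
    p,d=rays(c,uv,s)
    if p0 is None:p0=np.array([0,0,z])
    t=((p0-p)@n)/(d@n); return p+d*t[:,None]
def proj(c,X,s=None):
    Rm,p=campose(c,s); q=(np.atleast_2d(X)-p)@Rm
    x=q[:,:2]/q[:,2:]; r2=(x**2).sum(1,keepdims=True); x=x*(1+float(c["k1"])*r2)
    return x@c["intrinsics"][:2,:2].T+c["intrinsics"][:2,2]
def tri(p1,d1,p2,d2):
    A=np.c_[d1,-d2]; t=np.linalg.lstsq(A,p2-p1,rcond=None)[0]
    a=p1+d1*t[0];b=p2+d2*t[1]; return (a+b)/2,np.linalg.norm(a-b)
def load(f): 
    z=np.load(f); return {k:z[k] for k in z.files}
E
python3 - <<'E'
from h import *
t=load("a_top.npz");s=load("a_side.npz")
print(onplane(t,[[309,236]],.121), onplane(s,[[322,230]],.121))
cv2.imwrite("pics/b.png",np.hstack([cv2.resize(t["image"][185:305,220:400][:, :],None,fx=4,fy=4,interpolation=2)[:480,:],])[:, :720])
cv2.imwrite("pics/c.png",cv2.resize(s["image"][210:335,250:400],None,fx=4,fy=4,interpolation=2))
E
```

```text
[[ 0.55282696 -0.13005091  0.121     ]] [[ 0.56435702 -0.1268783   0.121     ]]
```

```bash
python3 - <<'E'
from h import *
# depth-based top check
t=load("a_top.npz")
z=t["z_map"];v,u=np.mgrid[180:300,220:420]
zz=z[180:300,220:420].ravel();uv=np.c_[u.ravel(),v.ravel()].astype(float)
p,d=rays(t,uv); P=p+d*zz[:,None]
P=P[zz>0]; print(len(P))
m=P[:,2]>.11; print(m.sum(),np.median(P[m],0),P[m].min(0),P[m].max(0))
E
```

```text
23897
535 [ 0.56201676 -0.12833208  0.11925753] [ 0.53845973 -0.15251145  0.11060884] [ 0.58554469 -0.10415482  0.12625109]
```

View pics/b.png

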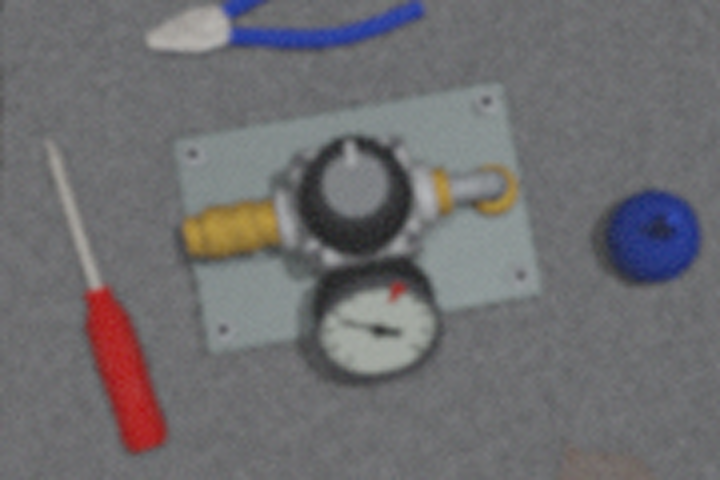

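View pics/c.png

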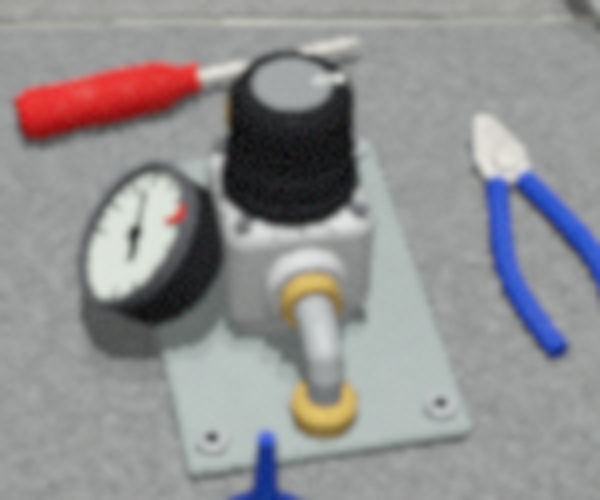

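```bash
python3 - <<'E'
from h import *
t=load("a_top.npz");s=load("a_side.npz")
p1,d1=rays(t,[[220+355/4,185+188/4]]);p2,d2=rays(s,[[250+290/4,210+82/4]])
X,e=tri(p1,d1[0],p2,d2[0]);print("knob top",X,e)
S=np.array([[192,153],[487,102],[223,330],[521,275]])/4+[220,185]
P=onplane(t,S,.008);print(P,P.mean(0))
v=(P[0]+P[2]-P[1]-P[3]);print("yaw y-axis",np.arctan2(v[1],v[0])-np.pi/2)
v=(P[0]+P[1]-P[2]-P[3]);yaw=np.arctan2(v[1],v[0]);print("yaw x",yaw)
Rz=R.from_euler('z',yaw).as_matrix()
gc=np.r_[X[:2],0]+Rz@[-.062,0,.051]
n=Rz@np.array([-1,0,1])/np.sqrt(2); up=Rz@np.array([1,0,1])/np.sqrt(2); right=np.cross(up,n)
print("gc",gc,"px",proj(t,gc),proj(s,gc))
for c,o,nt,mk,ce in [(t,(220,185),(340,320),(398,290),(384,330)),(s,(250,210),(145,190),(178,214),(134,237))]:
    Q=onplane(c,np.array([nt,mk,ce])/4+np.array(o),0,n=n,p0=gc)-gc
    xy=np.c_[Q@right,Q@up]; print(xy*1000)
    a=np.arctan2(xy[:,0]-xy[2,0],xy[:,1]-xy[2,1]); print("cw from up",a, (a+2.356), "delta",a[1]-a[0])
# IK at knob
for yw in np.arange(-3,3.2,.5):
    # tool x down, y horizontal
    Rt=R.from_euler('z',yw).as_matrix()@np.array([[0,0,-1],[0,1,0],[-1,0,0.]]) .T
    Rt=np.c_[[0,0,-1],[-np.sin(yw),np.cos(yw),0],[np.cos(yw),np.sin(yw),0]]
    q=inverse_kinematics([X[0],X[1],.2],R.from_matrix(Rt).as_rotvec()); print(round(yw,2),np.linalg.det(Rt).round(2),q)
print(R.from_rotvec(manip.state()["tcp_rot"]).as_matrix())
E
```

```text
knob top [ 0.56261848 -0.12949114  0.12172473] 0.0048598032669519235
[[ 0.59539559 -0.04529921  0.008     ]
 [ 0.62083081 -0.19834192  0.008     ]
 [ 0.50369214 -0.06129846  0.008     ]
 [ 0.53041265 -0.21423088  0.008     ]] [ 0.5625828  -0.12979262  0.008     ]
yaw y-axis 0.1688346801707632
yaw x 0.17333586977235016
gc [ 0.50154756 -0.14018423  0.051     ] px [[314.51151144 266.59662728]] [[282.50872317 268.97164061]]
[[-17.80346906   8.51019918]
 [ 12.43413113  20.57269284]
 [  2.59692725  -3.01095084]]
cw from up [-1.05669834  0.39517713  0.        ] [1.29930166 2.75117713 2.356     ] delta 1.4518754653169117
[[-15.97016038  12.59180281]
 [  9.791376    25.64132185]
 [  2.23659163   1.83037068]]
cw from up [-1.03697021  0.3072354   0.        ] [1.31902979 2.6632354  2.356     ] delta 1.344205615765805
-3.0 1.0 [-0.26936155  0.10822249  1.86018038  0.          1.17318978  1.15984212]
-2.5 1.0 [-0.26936155  0.10822249  1.86018038  0.          1.17318978  0.65984212]
-2.0 1.0 [-2.69361551e-01  1.08222492e-01  1.86018038e+00 -4.44089210e-16
  1.17318978e+00  1.59842122e-01]
-1.5 1.0 
[... 279 characters left out ...]
15788e+00]
0.0 1.0 [-0.26936155  0.10822249  1.86018038  0.          1.17318978 -1.84015788]
0.5 1.0 [-2.69361551e-01  1.08222492e-01  1.86018038e+00 -4.44089210e-16
  1.17318978e+00 -2.34015788e+00]
1.0 1.0 None
1.5 1.0 None
2.0 1.0 [-2.69361551e-01  1.08222492e-01  1.86018038e+00 -4.44089210e-16
  1.17318978e+00  2.44302743e+00]
2.5 1.0 [-2.69361551e-01  1.08222492e-01  1.86018038e+00 -4.44089210e-16
  1.17318978e+00  1.94302743e+00]
3.0 1.0 [-2.69361551e-01  1.08222492e-01  1.86018038e+00 -4.44089210e-16
  1.17318978e+00  1.44302743e+00]
[[-6.69636646e-04  3.61410758e-01  9.32406465e-01]
 [-1.53861819e-03  9.32405198e-01 -3.61411372e-01]
 [-9.99998592e-01 -1.67663185e-03 -6.82995224e-05]]
```

Knob top comes out at (0.562, -0.129, 0.122) and the plate centre agrees. Yaw is about 0.17, and the needle-to-marker gap is about 1.4 rad, so roughly 3.5 rad of knob. One grip covers that. Now I'll hover with the wrist camera on the gauge side.

```bash
cat >> h.py <<'E'
def rot(yw): return R.from_matrix(np.c_[[0,0,-1],[-np.sin(yw),np.cos(yw),0],[np.cos(yw),np.sin(yw),0]]).as_rotvec()
def snap(name,f):
    s=manip.state(); c=cams.capture(name)
    np.savez(f+".npz",**c,tool_pos=s["tool_pos"],tcp_rot=s["tcp_rot"]); cv2.imwrite(f"pics/{f}.png",c["image"]); return c,s
E
python3 - <<'E'
from h import *
manip.move_pose([.562,-.129,.24],rot(.17))
snap("wrist","w1"); 
manip.move_linear([.562,-.129,.175]); snap("wrist","w2")
s=manip.state();print(s["clock"],s["joint_pos"],s["tool_pos"])
E
```

```text
3.725 [-2.68588912e-01  1.27454578e-01  1.88504942e+00  1.04531021e-05
  1.12744058e+00 -2.00962151e+00] [ 0.56282493 -0.1290824   0.17606646]
```

View pics/w1.png

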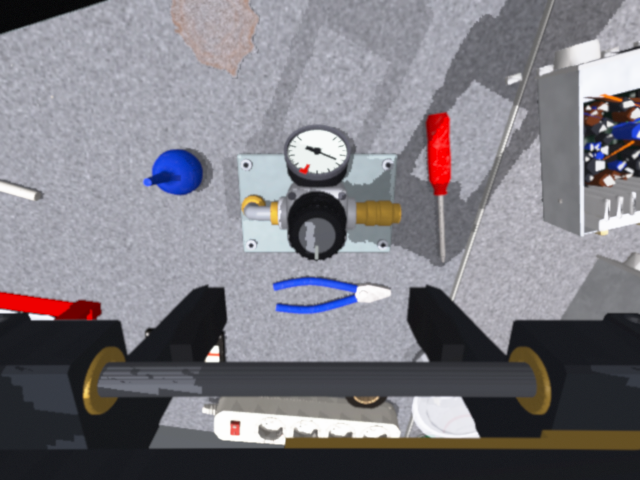

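View pics/w2.png

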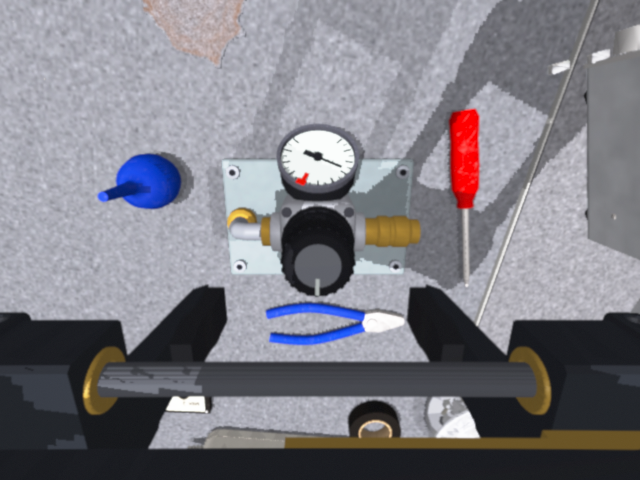

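Both views show the knob cap at about (316,236), then (317,266). The dial is at (317,155) in the second, and the screws are clear. Next I'll zoom in to read the dial and cap.

```bash
python3 - <<'E'
from h import *
w=load("w2.npz")
cv2.imwrite("pics/w2z.png",cv2.resize(w["image"][115:305,240:400],None,fx=4,fy=4,interpolation=2)[:, :][:600])
cv2.imwrite("pics/w2d.png",cv2.resize(w["image"][115:200,265:370],None,fx=7,fy=7,interpolation=2))
w=load("w1.npz")
cv2.imwrite("pics/w1z.png",cv2.resize(w["image"][115:265,240:400],None,fx=4,fy=4,interpolation=2))
E
```

```text
(no output)
```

View pics/w2z.png

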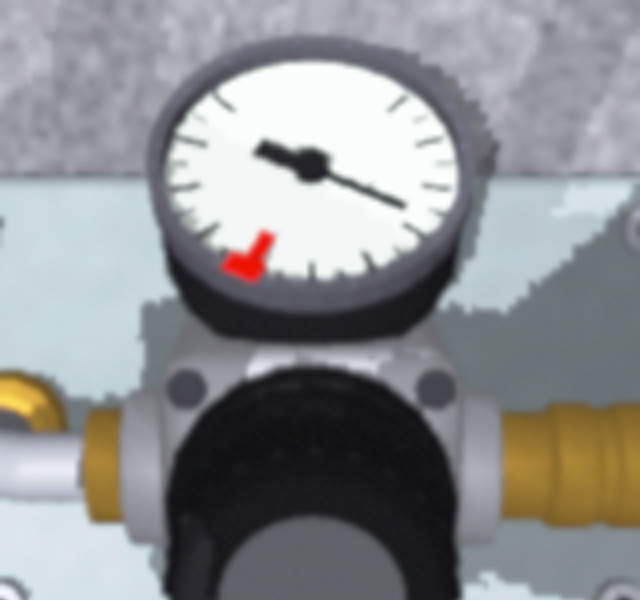

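View pics/w2d.png

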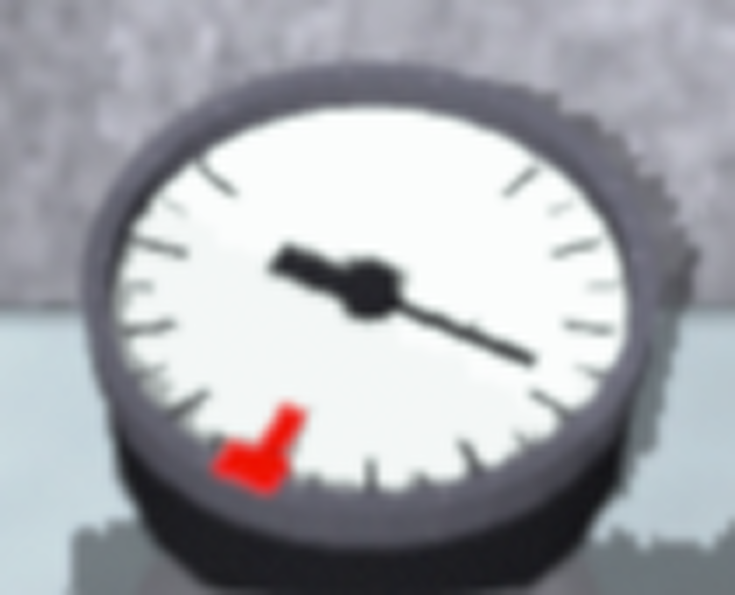

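View pics/w1z.png

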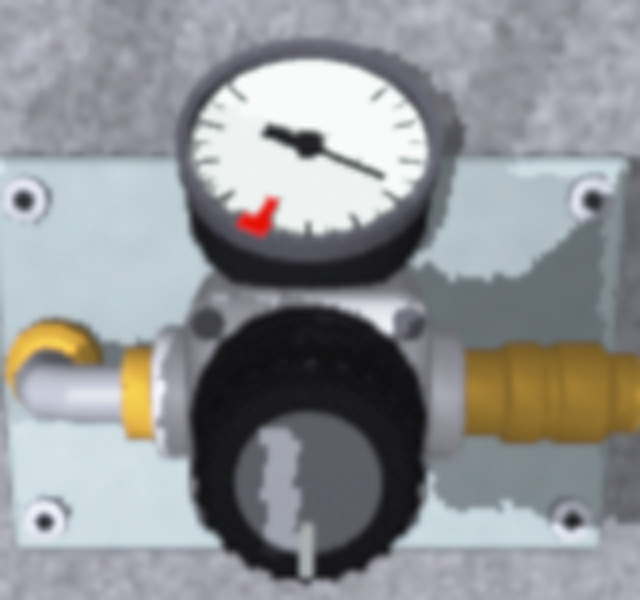

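```bash
cat >> h.py <<'E'
def dial(c,s,K,yaw,hub,tip,mk,ticks=None):
    Rz=R.from_euler('z',yaw).as_matrix()
    gc=np.r_[K[:2],0]+Rz@[-.062,0,.051]
    n=Rz@np.array([-1,0,1])/np.sqrt(2); up=Rz@np.array([1,0,1])/np.sqrt(2); right=np.cross(up,n)
    def f(uv):
        Q=onplane(c,uv,0,s,n=n,p0=gc)-gc; return np.c_[Q@right,Q@up]*1000
    return f
E
python3 - <<'E'
from h import *
w1=load("w1.npz");w2=load("w2.npz")
def cap(w):
    hsv=cv2.cvtColor(w["image"],cv2.COLOR_BGR2GRAY); return hsv
# cap centre (zoom w1: disc x 234..383, y 410..553 ; w2: full image)
g=w2["image"][225:300,280:355]; cv2.imwrite("pics/w2c.png",cv2.resize(g,None,fx=7,fy=7,interpolation=2))
S1=np.array([[26,199],[592,198],[45,521],[571,519]])/4+[240,115]
P=onplane(w1,S1,.008,w1);print(P,P.mean(0))
S2=np.array([[232,172],[403,172],[239,266],[396,266]]);P2=onplane(w2,S2,.008,w2);print(P2.mean(0))
for i in range(4):
    p1,d1=rays(w1,S1[i:i+1],w1);p2,d2=rays(w2,S2[i:i+1],w2);print(tri(p1,d1[0],p2,d2[0]))
v=P[1]+P[3]-P[0]-P[2];print(np.arctan2(v[1],v[0])-np.pi/2)
v=P[2]+P[3]-P[0]-P[1];print(np.arctan2(v[1],v[0]))
yaw=.17; K=P.mean(0)
for w,o,f,L in [(w2,(265,115),7,dict(hub=(370,288),tip=(535,361),mk0=(291,408),mk1=(262,455),t0=(520,180),t2=(590,328),t3=(552,402),t4=(470,458),t5=(371,475),t10=(217,177),t7=(150,328))),
 (w1,(240,115),4,dict(hub=(308,144),tip=(384,176),mk0=(272,202),mk1=(261,222)))]:
    F=dial(w,w,K,yaw,0,0,0)
    xy={k:F([np.array(v)/f+o-0.0])[0] for k,v in L.items()}
    for k,v in xy.items():
        if k!="hub":
            for nm,c in (("hub",xy["hub"]),):
                a=np.arctan2(v[0]-c[0],v[1]-c[1]); print(k,v.round(1),"ang",round((a+2.356)%(2*np.pi),3),"r",np.hypot(*(v-c)).round(1))
        else: print(k,v)
E
```

```text
[[ 0.53324787 -0.21201593  0.008     ]
 [ 0.5066544  -0.05932732  0.008     ]
 [ 0.62538225 -0.19659813  0.008     ]
 [ 0.59837296 -0.04354822  0.008     ]] [ 0.56591437 -0.1278724   0.008     ]
[ 0.56567406 -0.12816576  0.008     ]
(array([ 0.53078407, -0.20925643,  0.024148  ]), np.float64(0.0006603090823884857))
(array([ 0.50634178, -0.06036176,  0.01267504]), np.float64(1.4389883806732938e-05))
(array([ 0.62631801, -0.19757036,  0.0049481 ]), np.float64(0.0011677676854035006))
(array([ 0.59732002, -0.04405159,  0.01075001]), np.float64(0.0006034792099928514))
0.17355829742570217
0.16808299040777305
hub [ 0.14603435 -2.91212084]
tip [-18.    7.3] ang 1.3 r 20.8
mk0 [ 8.8 13.7] ang 2.833 r 18.8
mk1 [11.8 20. ] ang 2.826 r 25.7
t0 [-17.1 -18.7] ang 0.043 r 23.4
t2 [-24.2   2.7] ang 1.013 r 25.0
t3 [-19.6  12.9] ang 1.46 r 25.3
t4 [-10.6  20.4] ang 1.926 r 25.7
t5 [ 0.1 22.6] ang 2.353 r 25.5
t10 [ 17.7 -19.2] ang 4.674 r 23.9
t7 [24.5  2.8] ang 3.698 r 25.0
hub [ 0.2573078 -2.4872699]
tip [-17.8   7.3] ang 1.281 r 20.5
mk0 [ 8.7 15.1] ang 2.805 r 19.5
mk1 [11.2 21. ] ang 2.794 r 25.9
```

View pics/w2c.png

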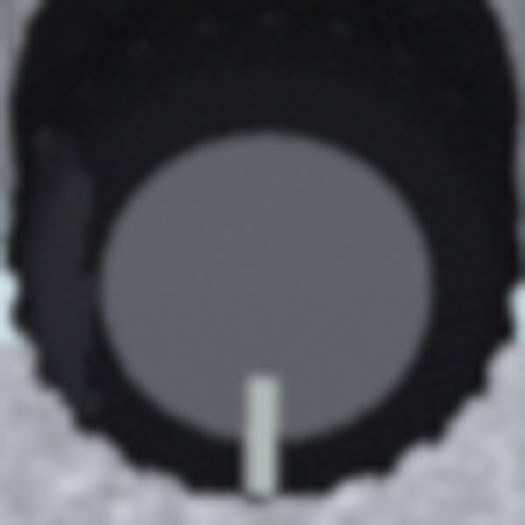

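```bash
python3 - <<'E'
from h import *
w1=load("w1.npz");w2=load("w2.npz")
a=[[317.1,235.3]];b=[[318,265.9]]
p1,d1=rays(w1,a,w1);p2,d2=rays(w2,b,w2);print(tri(p1,d1[0],p2,d2[0]))
print(onplane(w1,a,.121,w1),onplane(w2,b,.121,w2))
E
```

```text
(array([ 0.56509709, -0.12823265,  0.11968911]), np.float64(2.419390028935054e-05))
[[ 0.56468501 -0.1282939   0.121     ]] [[ 0.5645579  -0.12834375  0.121     ]]
```

The knob axis is at (0.5645, -0.1284) with its top at about 0.120, matching the text. I'll descend, keeping the tips above the skirt, then grip.

```bash
python3 - <<'E'
from h import *
def pr(t):
    s=manip.state();print(t,round(s["clock"],2),"pos",s["tool_pos"].round(4),"F",s["contact_force"].round(1),"M",s["moment"].round(2),"w",round(s["gripper_width"],4),"j6",s["joint_pos"][5].round(3))
x,y=.5642,-.1284
pr("0")
manip.move_linear([x,y,.097],rate=.08);pr("down")
manip.set_gripper(.04,force=15);pr("grip15")
manip.set_gripper(.04,force=45);pr("grip45")
snap("wrist","g1");snap("side","g1s")
E
```

```text
0 3.73 pos [ 0.5628 -0.1291  0.1761] F [-0.3  0.9  0.5] M [ 0.08 -0.02  0.02] w 0.0882 j6 -2.01
down 4.85 pos [ 0.5648 -0.1286  0.0977] F [0.4 0.1 0.7] M [ 0.07  0.05 -0.01] w 0.088 j6 -2.008
grip15 5.54 pos [ 0.5642 -0.1281  0.0971] F [-1.4  2.7  1.7] M [0.3  0.11 0.03] w 0.0475 j6 -2.008
grip45 5.76 pos [ 0.5642 -0.128   0.0971] F [-1.3  3.3  1.9] M [0.57 0.14 0.06] w 0.047 j6 -2.008
```

View pics/g1.png

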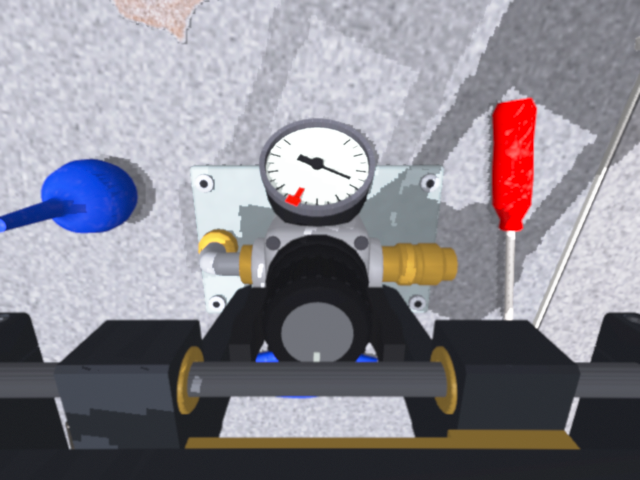

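View pics/g1s.png

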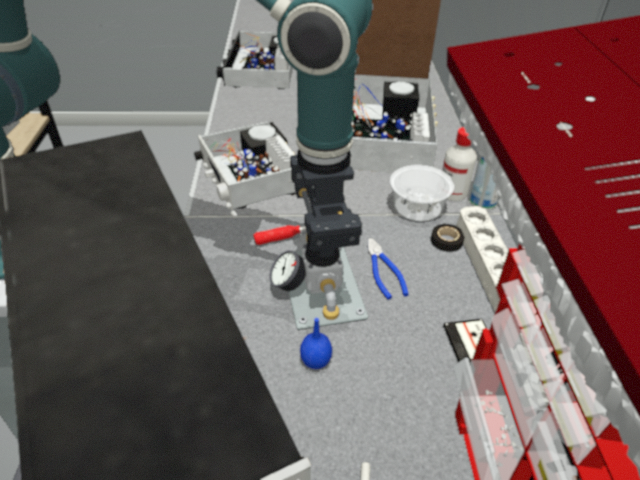

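Grip is centred: width 47 mm and small side forces. The side camera also sees the dial, at (287,270). Now pulling up.

```bash
cat >> h.py <<'E'
def pr(t):
    s=manip.state();print(t,round(s["clock"],2),"pos",s["tool_pos"].round(4),"F",s["contact_force"].round(1),"M",s["moment"].round(2),"w",round(s["gripper_width"],4),"j6",s["joint_pos"][5].round(3))
    return s
E
python3 - <<'E'
from h import *
x,y=.5642,-.1282
for z in (.0985,.100,.102,.1045,.1055):
    manip.move_linear([x,y,z],rate=.02);pr(z)
manip.dwell(.25);pr("up")
snap("wrist","g2");snap("side","g2s")
g=cv2.imread("pics/g2.png")[110:380,200:440];h=cv2.imread("pics/g2s.png")[220:330,260:370]
cv2.imwrite("pics/g2z.png",np.hstack([cv2.resize(g,(480,540),interpolation=2),cv2.resize(h,(300,300),interpolation=2)[:300].copy() if 0 else cv2.copyMakeBorder(cv2.resize(h,(300,300),interpolation=2),0,240,0,0,0)]))
E
```

```text
0.0985 6.11 pos [ 0.564  -0.1281  0.0976] F [ 2.   2.7 -3.9] M [ 0.46 -0.35  0.03] w 0.0467 j6 -2.007
0.1 6.36 pos [ 0.5639 -0.1281  0.0984] F [  5.2   1.6 -12.5] M [ 0.3  -0.8   0.03] w 0.0467 j6 -2.007
0.102 6.61 pos [ 0.5641 -0.1281  0.1025] F [-0.3  2.9  0.8] M [ 0.65  0.11 -0.03] w 0.0467 j6 -2.007
0.1045 6.88 pos [ 0.5642 -0.1281  0.1051] F [-1.   2.7  2.9] M [ 0.71  0.28 -0.01] w 0.0471 j6 -2.007
0.1055 7.13 pos [ 0.5641 -0.1281  0.1052] F [ 0.6  3.  -1.9] M [ 0.65 -0.1   0.04] w 0.0472 j6 -2.007
up 7.38 pos [ 0.5641 -0.1281  0.1052] F [ 1.1  2.5 -2.9] M [ 0.7  -0.12 -0.  ] w 0.047 j6 -2.007
```

View pics/g2z.png

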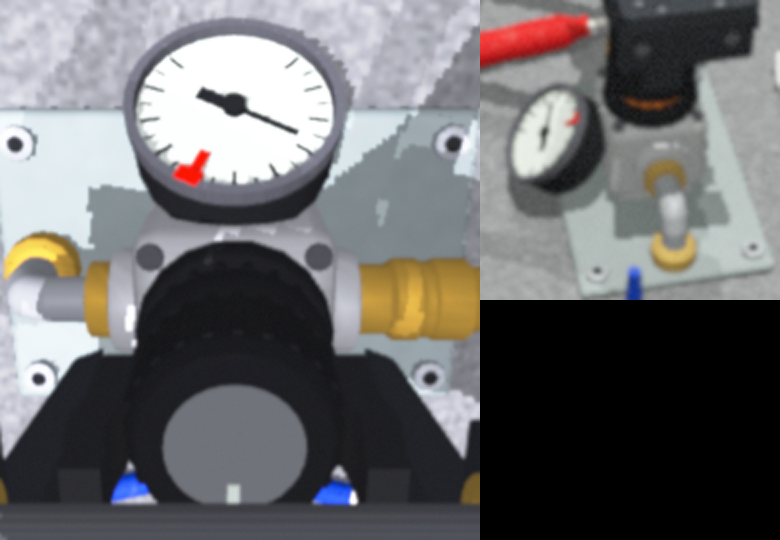

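Snapped up: force spiked to -12.5 N and then dropped, and the orange band is visible. Turning clockwise (j6 increasing) now, with a check part-way.

```bash
python3 - <<'E'
from h import *
q0=inverse_kinematics([.5642,-.1282,.1053],rot(.17));print(q0)
for n in (2,4):
    q=q0.copy();q[5]+=n*np.pi/10;manip.set_joints(q);pr(n)
snap("side","t4s");snap("top","t4t")
for n in (6,8,10):
    q=q0.copy();q[5]+=n*np.pi/10;manip.set_joints(q);pr(n)
snap("side","t10s");snap("top","t10t")
a=[cv2.resize(cv2.imread(f"pics/t{n}s.png")[240:310,255:325],(380,380),interpolation=2) for n in (4,10)]
cv2.imwrite("pics/tz.png",np.hstack(a))
E
```

```text
[-2.66480199e-01  2.02182664e-01  1.94088152e+00 -4.44089210e-16
  9.98528472e-01 -2.00727653e+00]
2 8.13 pos [ 0.5642 -0.1276  0.1052] F [ 0.6  5.7 -3. ] M [ 0.92 -0.21 -0.07] w 0.0471 j6 -1.378
4 8.78 pos [ 0.5646 -0.1273  0.1053] F [ 1.5  6.6 -3.1] M [ 1.05 -0.37 -0.13] w 0.0468 j6 -0.75
6 9.53 pos [ 0.565  -0.1272  0.1053] F [ 2.7  6.5 -5.8] M [ 1.06 -0.46 -0.08] w 0.047 j6 -0.122
8 10.18 pos [ 0.5654 -0.1275  0.1053] F [ 5.1  6.7 -5.3] M [ 1.02 -0.54 -0.07] w 0.0469 j6 0.507
10 10.83 pos [ 0.5656 -0.1278  0.1053] F [ 5.3  5.9 -6.5] M [ 0.89 -0.7  -0.11] w 0.0467 j6 1.135
```

View pics/tz.png

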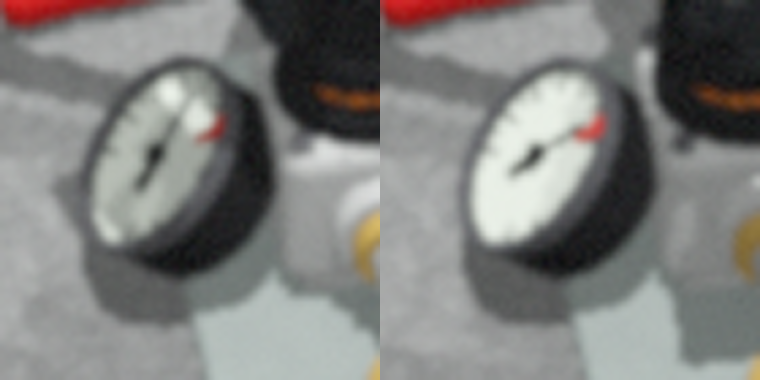

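The needle is moving clockwise as expected and sits just short of the marker after 10 teeth. Going to 12, then measuring.

```bash
python3 - <<'E'
from h import *
q0=inverse_kinematics([.5642,-.1282,.1053],rot(.17))
# base joints fixed; q0[5] may be near present: recompute explicitly
base=np.array([-2.66480199e-01,2.02182664e-01,1.94088152,0,.998528472,-2.00727653+12*np.pi/10])
manip.set_joints(base);manip.dwell(.25);pr(12)
snap("side","t12s");snap("top","t12t")
cv2.imwrite("pics/t12z.png",np.hstack([cv2.resize(cv2.imread("pics/t12s.png")[240:300,260:310],(500,600),interpolation=2),cv2.resize(cv2.imread("pics/t12t.png")[240:300,290:340][:,:30],(300,600),interpolation=2)]))
E
```

```text
12 11.83 pos [ 0.5656 -0.1283  0.1053] F [ 5.1  3.1 -6.5] M [ 0.81 -0.76 -0.07] w 0.0471 j6 1.763
```

View pics/t12z.png

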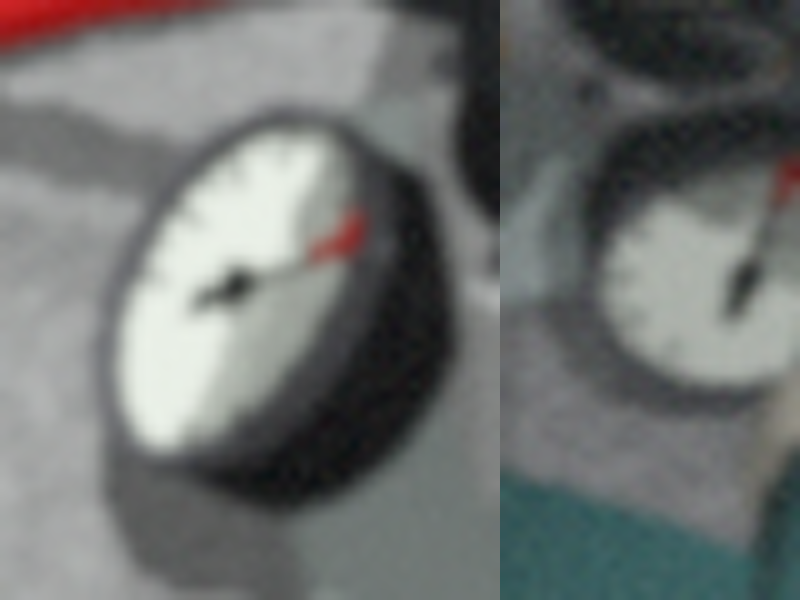

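View pics/t12t.png

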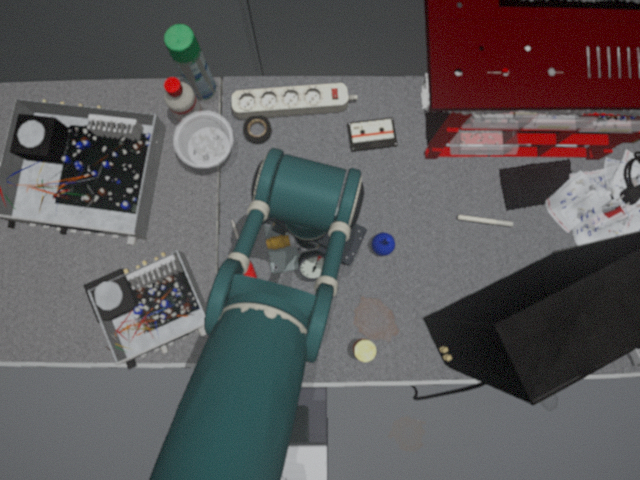

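```bash
python3 - <<'E'
from h import *
im=cv2.resize(cv2.imread("pics/t12t.png")[242:292,285:345],(720,600),interpolation=2);cv2.imwrite("pics/t12tz.png",im)
K=np.array([.5643,-.1286]);t=load("t12s.npz")
F=dial(t,None,K,.17,0,0,0)
for k,v in dict(hub=(238,285),needle=(308,264),mk0=(316,257),mk1=(355,228),mkout=(360,235)).items():
    p=F([np.array(v)/10+[260,240]-.0])[0]
    if k=="hub":h=p
    print(k,p.round(1),(np.arctan2(*(p-h))+2.356).round(3))
E
```

```text
hub [0.5 0.5] 2.356
needle [ 8.3 15.1] 2.848
mk0 [ 8.3 16.9] 2.8
mk1 [ 9.3 25.7] 2.693
mkout [11.5 26.3] 2.758
```

View pics/t12tz.png

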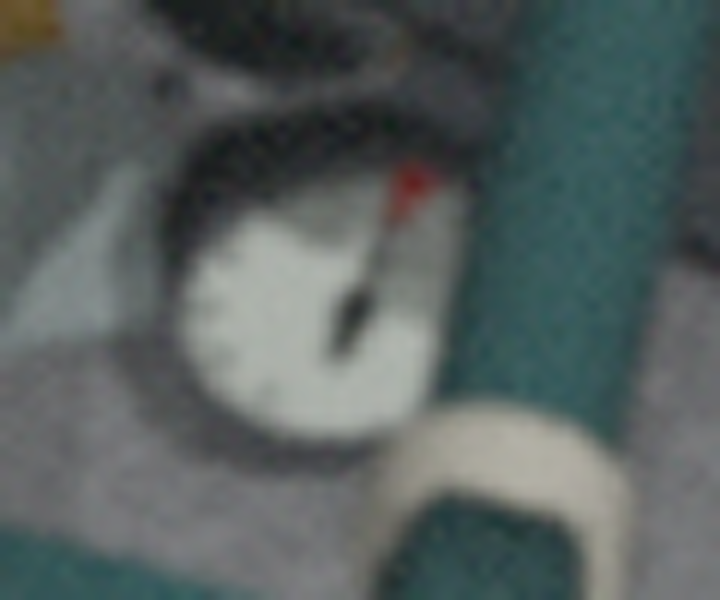

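Both views put the needle within about 0.05 rad (1 mm) of the marker: short by 0.05 in the top view, past by 0.05 in the side view. Now I'll push down at this tooth position.

```bash
python3 - <<'E'
from h import *
r=R.from_rotvec(manip.state()["tcp_rot"]); print(rot(.17-1.2*np.pi),r.as_rotvec())
for z in (.1040,.1025,.101,.0995,.098,.097,.0965):
    manip.move_linear([.5646,-.1284,z],rate=.02,rot=rot(.17-1.2*np.pi));s=pr(z)
    if s["contact_force"][2]>25:break
snap("side","d1s")
cv2.imwrite("pics/d1z.png",cv2.resize(cv2.imread("pics/d1s.png")[230:300,260:350],(771,600),interpolation=2))
E
```

```text
[-1.96672211  0.45875113  1.96672211] [-1.96911738  0.45885023  1.96285662]
0.104 12.18 pos [ 0.5658 -0.1283  0.1052] F [1.2 5.1 0.3] M [ 0.9  -0.09 -0.12] w 0.047 j6 1.763
0.1025 12.43 pos [ 0.5659 -0.1283  0.1041] F [0.3 4.8 2.4] M [ 0.93  0.07 -0.07] w 0.0467 j6 1.763
0.101 12.68 pos [ 0.5658 -0.1284  0.1023] F [2.4 4.3 0.3] M [ 0.93 -0.14 -0.11] w 0.0471 j6 1.763
0.0995 12.93 pos [ 0.5658 -0.1283  0.1   ] F [ 3.4  4.3 -4.8] M [ 0.83 -0.44 -0.08] w 0.0472 j6 1.763
0.098 13.18 pos [ 0.5657 -0.1283  0.0977] F [ 5.   4.5 -6.4] M [ 0.91 -0.62 -0.09] w 0.0471 j6 1.763
0.097 13.43 pos [ 0.5658 -0.1283  0.0973] F [ 3.8  4.9 -3.8] M [ 0.99 -0.54 -0.1 ] w 0.047 j6 1.763
0.0965 13.68 pos [ 0.5658 -0.1283  0.0972] F [ 2.2  4.8 -2.2] M [ 0.8  -0.26 -0.09] w 0.0471 j6 1.763
```

View pics/d1z.png

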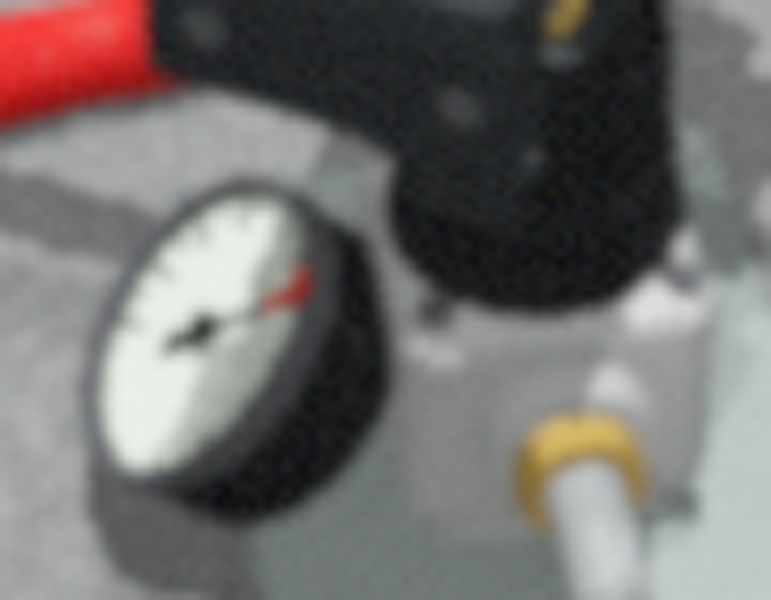

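The knob dropped straight in: tool at 0.0972 against 0.0971 originally, and no orange showing. I'll give it a firm press, release, back off, and check with the wrist camera from the gauge side.

```bash
python3 - <<'E'
from h import *
rt=rot(.17-1.2*np.pi)
manip.move_linear([.5650,-.1284,.0952],rate=.02,rot=rt);pr("press")
manip.move_linear([.5652,-.1284,.0968],rate=.02,rot=rt);pr("relax")
manip.set_gripper(.088);pr("open")
manip.move_linear([.5648,-.1284,.185],rate=.1,rot=rt);s=pr("up")
q=s["joint_pos"].copy();q[5]=-2.0075;manip.set_joints(q);pr("rot")
snap("wrist","f1")
manip.move_linear([.5645,-.1284,.15],rate=.1);snap("wrist","f2");pr("low")
a=cv2.imread("pics/f2.png")[110:340,220:420];cv2.imwrite("pics/f2z.png",cv2.resize(a,(522,600),interpolation=2))
E
```

```text
press 13.98 pos [ 0.5659 -0.1284  0.0971] F [-1.4  5.9  5.5] M [ 0.97  0.36 -0.12] w 0.0467 j6 1.763
relax 14.23 pos [ 0.5658 -0.1283  0.0972] F [ 2.9  5.1 -1.6] M [ 0.91 -0.25 -0.07] w 0.0472 j6 1.763
open 14.97 pos [ 0.5651 -0.1284  0.0968] F [0.2 0.  0. ] M [0.02 0.14 0.01] w 0.0881 j6 1.763
up 16.01 pos [ 0.5642 -0.1282  0.1842] F [-0.4 -0.2 -0.3] M [0.01 0.12 0.01] w 0.088 j6 1.763
rot 19.16 pos [ 0.5642 -0.1283  0.1841] F [ 0.3 -0.3 -0.6] M [ 0.08  0.01 -0.06] w 0.088 j6 -2.007
low 19.75 pos [ 0.5647 -0.1285  0.1501] F [ 0.2  0.5 -0.3] M [0.06 0.02 0.02] w 0.0882 j6 -2.008
```

View pics/f1.png

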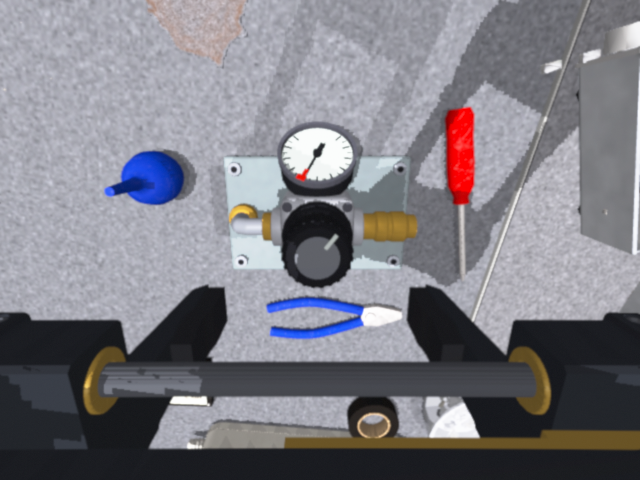

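View pics/f2z.png

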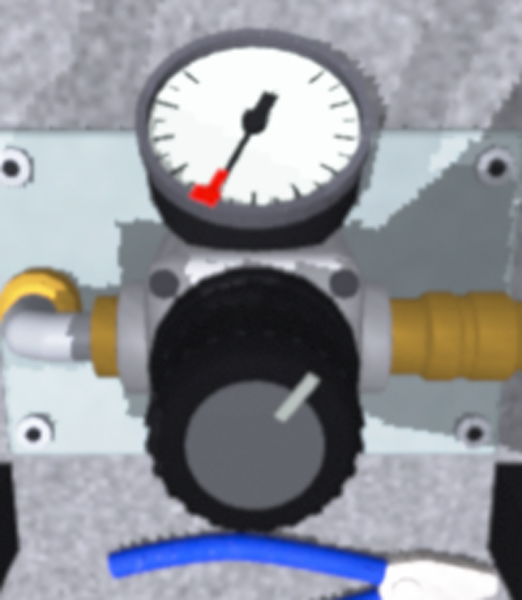

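Needle and marker are collinear, and the bystanders look unmoved. Last check is the knob height: side and top views against the starting pictures, with the arm raised clear.

```bash
python3 - <<'E'
from h import *
manip.move_linear([.5645,-.1284,.26],rate=.15)
q=manip.state()["joint_pos"].copy();q[0]+=.75;manip.set_joints(q);pr("away")
snap("side","e_s");snap("top","e_t")
a=cv2.imread("pics/a_side.png");e=cv2.imread("pics/e_s.png")
z=[cv2.resize(i[215:285,265:355],(400,311),interpolation=2) for i in (a,e)]
cv2.imwrite("pics/cmp.png",np.hstack(z))
def cap(c):
    # silver cap ring -> dark knob mask centroid/top rows
    return None
for n,f0,f1 in (("side","a_side","e_s"),("top","a_top","e_t")):
    A=cv2.imread(f"pics/{f0}.png");E=cv2.imread(f"pics/{f1}.png")
    for lab,lo,hi in (("blue",(100,120,40),(130,255,255)),):
        for I in (A,E):
            m=cv2.inRange(cv2.cvtColor(I,cv2.COLOR_BGR2HSV),lo,hi)
            k,_,st,ce=cv2.connectedComponentsWithStats(m)
            print(n,[(tuple(ce[i].round(1)),int(st[i,4])) for i in range(1,k) if st[i,4]>120 and 225<ce[i][0]<420 and 160<ce[i][1]<380])
    for I in (A,E):
        m=cv2.inRange(cv2.cvtColor(I,cv2.COLOR_BGR2HSV),(0,150,80),(8,255,255))|cv2.inRange(cv2.cvtColor(I,cv2.COLOR_BGR2HSV),(172,150,80),(180,255,255))
        k,_,st,ce=cv2.connectedComponentsWithStats(m)
        print(n,"red",[(tuple(ce[i].round(1)),int(st[i,4])) for i in range(1,k) if st[i,4]>60 and 225<ce[i][0]<420 and 200<ce[i][1]<380])
    u0,u1,v0,v1=(300,345,220,270) if n=="side" else (290,330,215,255)
    for I in (A,E):
        m=cv2.inRange(cv2.cvtColor(I,cv2.COLOR_BGR2GRAY)[v0:v1,u0:u1],0,60); ys,xs=np.where(m)
        print(n,"dark",xs.min()+u0,xs.max()+u0,ys.min()+v0,ys.max()+v0,xs.mean().round(1)+u0,ys.mean().round(1)+v0,len(xs))
E
```

```text
away 22.2 pos [0.5004 0.2897 0.2589] F [ 0.1 -0.9  0.3] M [ 0.11  0.06 -0.04] w 0.0882 j6 -2.008
side [((np.float64(378.9), np.float64(277.7)), 233), ((np.float64(395.5), np.float64(273.1)), 250), ((np.float64(315.7), np.float64(349.0)), 966)]
side [((np.float64(378.9), np.float64(277.7)), 233), ((np.float64(395.4), np.float64(273.1)), 249), ((np.float64(315.7), np.float64(349.0)), 966)]
side red [((np.float64(275.3), np.float64(234.4)), 489)]
side red [((np.float64(275.5), np.float64(234.4)), 491)]
side dark 300 338 226 269 321.0 249.9 917
side dark 300 338 226 269 321.1 249.8 913
top [((np.float64(297.9), np.float64(178.1)), 198), ((np.float64(301.3), np.float64(192.4)), 194), ((np.float64(383.1), np.float64(243.7)), 381)]
top [((np.float64(298.1), np.float64(178.1)), 195), ((np.float64(301.5), np.float64(192.4)), 197), ((np.float64(383.1), np.float64(243.7)), 386)]
top red [((np.float64(250.6), np.float64(277.6)), 388)]
top red [((np.float64(250.5), np.float64(277.4)), 390)]
top dark 295 325 220 254 309.2 240.0 379
top dark 295 325 220 254 309.4 239.7 374
```

View pics/cmp.png

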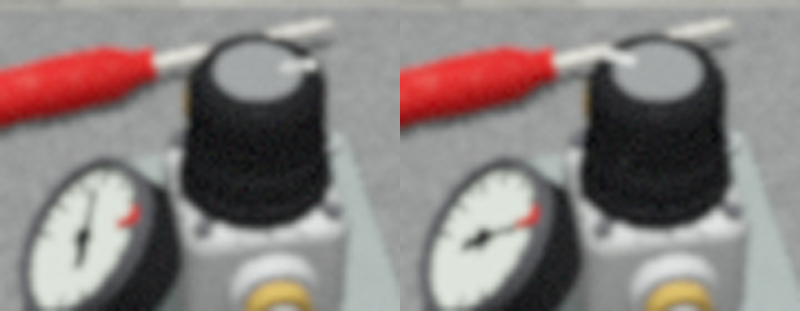

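The knob is at the same height as at the start (same dark extents, no orange), and the bystanders moved less than 0.3 px. Handing in.

```bash
python3 - <<'E'
from h import *
order.close_job();print(manip.state()["clock"])
E
```

```text
the job is handed in; nothing more can be done
the job is handed in; nothing more can be done
```

The pressure is set and the job was handed in at about 22 s, with no verdict reported. I pulled the knob up until it snapped free, at about 12 N, and the orange band showed. I then turned it clockwise 12 tooth steps (3.77 rad), and it dropped straight into its teeth when pushed down.

- **Needle:** with the knob still up, the top view read about 0.05 rad short of the marker and the side view about 0.05 rad past it. These disagree slightly, but both are about 1 mm, inside the 2.5 mm limit. After release, the wrist view showed the needle in line with the marker. I judged that last check by eye and did not compute an angle.
- **Lock:** under a light press (about 5 N) the tool sat at z = 0.0971 m, the same as before the lift. The knob's outline in the side and top pictures also matches the start, with no orange visible.
- **Bystanders:** the pliers, blower and driver shifted by no more than 0.3 px in either fixed view. The gripper is open and well clear of everything.
- **Other disagreement:** early on, the top and side camera rays to the knob missed each other by about 5 mm. I used the wrist camera's position for the knob instead. Because of the small remaining offset, the knob was turned with 5–8 N of side force, and the grip held.

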